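Cap a medium bottle for the autoclave

ROBOT

A 6-joint arm with a two-finger parallel gripper is mounted at the origin on a cart in front of the work surface, level with it; the furniture and walls round the work are solid. World frame = base frame: x ahead of the robot, y to its left, z up, the work surface at z = 0. Lengths are in mm, angles in rad, forces in N, time in s.
With the tool pointing down it reaches from about 300 to 775 mm from the base axis. Payload 14.6 kg.
Tool frame: the origin (TCP) lies between the finger pads; the fingertips stand manip.tip_reach ahead of it and the grasp point (between the pads) lies 5 mm behind it (manip.tip_reach is the distance from the TCP to the fingertips, in mm); z points along the fingers, y is the line along which they close (so a half turn about z gives the same grasp; the last joint's range is limited). The gripper opens to 94 mm and grips with 3 to 60 N. Pads are 16 mm wide; open, the fingers measure 119 mm over their backs; the gripper's body (75 mm by 177 mm) begins 78 mm behind the grasp point.
Start: joints at [1.101, 0.3, 1.521, -0, 1.321, -0.067], TCP at [215.594, 505.973, 219.446] pointing down, gripper open.
Joint ranges: [-3.03, 3.03], [-0.79, 2.21], [0.23, 2.52], [-1.04, 4.18], [0, 3.07], [-2.55, 2.55]. Speed limits (rad/s): [2.22, 2.22, 2.57, 3.14, 3.14, 3.14].

INTERFACE

Orientations are given as [roll, pitch, yaw] about the fixed x, y, z axes, in that order (R = Rz(yaw) Ry(pitch) Rx(roll)).
In Python, from cell import manip gives the robot as it stands. The module is installed in compiled form; this text tells all that it offers.
- The arm moves only by the shell command python3 -m creep 'ROWS' [FORCE]. ROWS is JSON, a list of rows, each a list of 3 entries, a list of its own where there are three numbers: the opening, from -1 (shut) to 1 (fully open), then the shift along the tool's x, y, z in cm, then the turn about the tool's z in units of 5 degrees (1.0 is 5 degrees). In form: [[grip, [tx, ty, tz], roll], ...]. A call has 1 to 12 rows; each row is the pose to reach, as a shift and turn from the pose commanded when the call began, along the tool's axes at that moment; what a row does not reach only later rows make up. A row lasts 1/10 s, in which the tool goes at most 50 mm and 8.59 degrees, less where a joint would pass 70% of its speed; a pose out of reach is approached as far as the arm can. A call with a gripper value outside its range is refused whole. The fingers move at their own pace and stop on an object; FORCE is the grip in N (left out, the last holds). Time passes only in rows, so rows that repeat a pose let the fingers close. It gives the time, the measured TCP pose, the force, the opening and the grip force at its end, in the units of the state.
- manip.read_state(): the state, without advancing time (a new reading comes with each control period).
- manip.camera(name): name is "scene" or "top"; returns the picture (420x560x3 uint8, red, green, blue); there is no depth.
- manip.camera_params(name): a dict with "fovy" (degrees; the focal length in pixels is half the picture's height over the tangent of half this angle, whatever the lens; pixels are square), "cx", "cy" (the principal point, pixels), "k1" (the pictures are not rectified: a ray, as slopes to the right and down, at radius r is drawn at 1 + k1 r^2 times it, then the intrinsics apply), "origin" and "attitude" of the camera in the world. Camera axes: x right, y down, z forward; pixel columns grow to the right and rows downward; lengths in mm; the calibration is good to about 2 mm. A picture is of the moment at which its call begins. camera_params takes no time and is no camera call.
- manip.sign_off(): hands the job in; it is judged then, once.
The state is a dict: "clock": time; "joints": joint angles; "qd": joint speeds; "effort": joint torques, N m; "eef_pos": TCP position; "eef_rot": TCP orientation; "wrist_force": force on the tool from outside, world axes, zero at the start; "moment": the same for the moment, N m; "finger_gap": finger opening in mm; "finger_force": force on a finger pad.
Only numpy, scipy, OpenCV 4.12 (cv2) and the standard library are available. Lean on these libraries where they do the work, as an engineer would, in place of code of your own. Each camera call takes 0.05 s, during which the arm holds its last target. There are 200 camera calls.

TASK

Get the square amber bottle ready for the autoclave: lift the white dust hood off it and stand it, mouth down, in the round steel holder, then screw the blue cap clockwise until it bottoms out and back it off a quarter turn so that it can vent. Leave the bottle seated in its stand, do not drop the hood, and do not knock the other things on the bench about. Finish still holding the cap in the gripper at that quarter turn, so that I can stick indicator tape over it.

Things in the scene. Friction and masses are not known exactly. Their poses are not given: they have to be found in the camera images.
- bottle_stand: fixed aluminium stand, 120 x 110 mm base plate 10 mm thick with a square socket in its middle (inside 65 mm wide, walls 5 mm thick, rim 58 mm above the bench); it keeps the bottle from turning. Origin: centre of its underside, on the bench; z up, x and y along the sides of the socket.
- bottle: loose amber bottle, 0.3 to 0.65 kg, square body 63 x 63 x 92 mm with a round collar (51 mm across, 4 mm high) and a threaded neck on top; it stands in the socket with 1 mm play on each side, on the floor 10 mm above the bench. Origin: centre of its underside; z up; its flat shoulder is at z = 92 mm.
- screw_cap: blue ribbed screw cap on the bottle's neck, 46 mm across, 25 mm high, sitting loose on the thread at the start. Origin: centre of its underside, 104 mm above the bottle's underside when fully tight (12 mm above the shoulder, room for fingertips) and 4 mm higher per turn of unscrewing. z up. A small white dot on its top lies along its x axis.
- cap_top (a point): centre of the top of the screw cap, 25 mm above the cap's underside (139 mm above the bench when fully tight).
- cap_turn (a joint): turn of the screw cap on the bottle, rad: 0 = bottomed out (hard stop), growing as it is unscrewed (anticlockwise from above); at the start 2.2 to 3.4. Right-hand thread, pitch 4 mm. Turning takes about 0.06 N m; the cap stays where it is left. The thread carries on to 5.2.
- dust_hood: loose white plastic hood, bell open below, 60 mm across outside, 54 mm inside, 52 mm high, plus a round knob 23 mm across and 26 mm high on its top (78 mm overall), 35 g. It covers the screw cap at the start, standing on the bottle's shoulder round the collar; raised straight up by 55 mm it is clear of the cap. Origin: centre of its open lower rim; z up towards the knob.
- hood_knob (a point): on the hood's axis at mid-knob, 66 mm above the hood's rim, where it is gripped; the knob's top is 12 mm higher, the roof 14 mm lower.
- hood_holder: fixed round steel holder dish, 94 mm across the foot, cup 70 mm inside and 76 mm outside, rim 22 mm above the bench. Origin: centre of its underside, on the bench; z up.
- holder_floor (a point): centre of the dish's inner floor, 6 mm above the bench; the hood's rim rests on it.
- bench_bottle: bystander: round clear bottle with a blue cap, 68 mm across, 128 mm high; leave it alone. Origin: centre of its underside.
- small_bottle: bystander: small round bottle with a blue cap, 58 mm across, 123 mm high; leave it alone. Origin: centre of its underside.
- tape_roll: bystander: roll of beige tape lying flat (the one nearer the robot), 104 mm across, 25 mm high; leave it alone. Origin: centre of its underside.
- red_marker: bystander: red and white marker pen lying on the bench, 135 mm long, 17 mm thick; leave it alone. Origin: centre of its underside.
Not all that is in view belongs to the job. What is shaped like the bottle but black is not meant.

How it is judged (in metres and radians):
On the way, in this order (a step that is already met when the one before it is completed fails the run):
1. the dust hood stands mouth down in the holder, let go (horizontal distance between dust_hood and holder_floor below 0.007 m and z of dust_hood in the frame of holder_floor below 0.003 m and angle between dust_hood's own z axis and vertical below 0.1 rad and contact force between the fingers and dust_hood below 0.1 N), for 0.2 s.
2. the screw cap is threaded down until it bottoms out (value of joint cap_turn below 0.08 rad), for 0.1 s.
3. the screw cap is backed off a quarter turn, in the grip (value of joint cap_turn between 1.22 and 1.92 rad and contact force between the fingers and screw_cap above 2 N), for 0.2 s.
At the end, for the whole second after the job is handed in: The gripper still holds the screw cap (over 2 N), at rest 1.57 rad (within 0.35) back from its stop, after bottoming out; the bottle sits upright within 6 mm of the stand's floor; the dust hood stands upright, mouth down, at rest on the holder's floor (within 3 mm) (all of step 3 and velocity of joint cap_turn between -0.1 and 0.1 rad/s and z of bottle in the frame of bottle_stand below 0.016 m and angle between each of bottle, dust_hood's own z axis and vertical below 0.1 rad and horizontal distance between dust_hood and holder_floor below 0.007 m and z of dust_hood in the frame of holder_floor below 0.003 m and linear speed of dust_hood below 0.02 m/s); the arm keeps its last pose, push and grip.
It fails at once if the dust hood is dropped or thrown (falling from more than about 3 cm) (linear speed of dust_hood above 0.8 m/s and contact force between the fingers and dust_hood below 0.1 N).
It fails at once if the bottle is pulled out of its stand (z of bottle in the frame of bottle_stand above 0.035 m).
It fails at once if one of the other things on the bench is knocked about (moved more than 3 cm or tipped) (distance of any of bench_bottle, small_bottle, tape_roll, red_marker from where it was at the start of the episode above 0.03 m or angle between any of bench_bottle, small_bottle's own z axis and vertical above 0.3 rad).
It also fails if it takes over 59 s, if anything falls off the work surface, if the arm or the gripper's body presses on something with over 40 N, if the wrist force passes 120 N, or if a joint passes its speed limit or range.

## Working session

There is one attempt and no reset: what is moved stays moved. The work goes in short steps, Python scripts to look and compute and a shell command to move; the robot and the scene stay as the last step left them, time stands still between calls to the robot, and variables do not carry over. Pictures are saved under pics/ and viewed, at most 10 in all, crops included, and the job is handed in when it is done.

```bash
mkdir -p pics; python3 - <<'E'
from cell import manip
import cv2
for n in("scene","top"):
    cv2.imwrite(f"pics/{n}0.png",manip.camera(n)[:,:,::-1]); print(manip.camera_params(n))
print(manip.read_state(),manip.tip_reach)
E
```

```text
{'fovy': 42.25860018737711, 'cx': 279.8470196533536, 'cy': 214.43515154538474, 'k1': -0.04821746454596326, 'origin': array([  13.88652222, -782.13093089,  834.12362074]), 'attitude': array([-2.19405711, -0.0156747 , -0.59967521])}
{'fovy': 51.1818796694551, 'cx': 282.9087068243806, 'cy': 211.24555409115837, 'k1': -0.09438432590122163, 'origin': array([410.1716569 , -19.7077782 , 952.82073112]), 'attitude': array([-2.96120977,  0.01552591, -1.59291338])}
{'clock': 0.1, 'joints': array([ 1.10140333e+00,  3.00395797e-01,  1.52152803e+00,  2.33634790e-05,
        1.32069983e+00, -6.66313831e-02]), 'qd': array([ 5.26834977e-05, -2.25693510e-03, -1.90873737e-03, -2.79202649e-04,
        1.81556294e-03,  3.93252449e-04]), 'effort': array([ 1.27718191e-03, -5.32638788e+01, -3.53290486e+01,  7.09348032e-02,
        2.35231215e-02, -9.59493877e-05]), 'eef_pos': array([215.48956234, 505.78356291, 218.95006919]), 'eef_rot': array([-3.14056544e+00, -9.12271532e-05,  2.73882520e+00]), 'wrist_force': array([-0.39272228, -0.08241115,  0.00201476]), 'moment': array([ 0.01842948, -0.00582415, -0.01954854]), 'finger_force': 0.0, 'finger_gap': 94.12864615978224} 14.0
```

View pics/scene0.png

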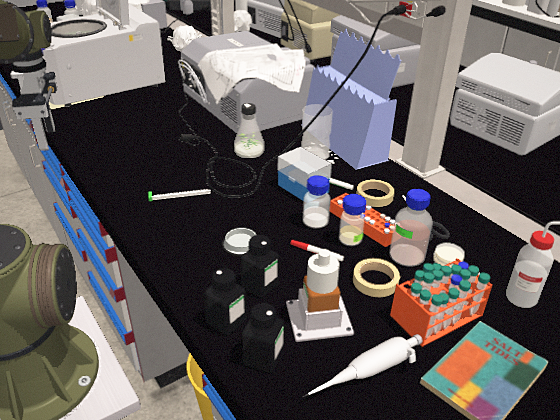

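View pics/top0.png

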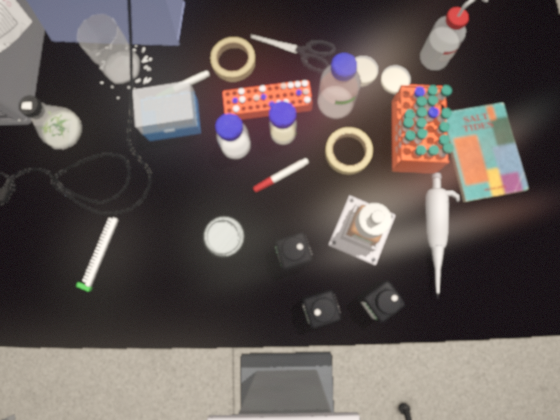

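The scene view shows the hooded bottle in its stand at about (320,290) and the holder dish at (240,240), with black decoys around them. In the top view the stand is at (363,230), the knob at (376,217) and the holder at (223,236).

```bash
cat > h.py <<'E'
import numpy as np, cv2
from cell import manip
from scipy.spatial.transform import Rotation as R
def cam(n):
    p=manip.camera_params(n); f=210/np.tan(np.radians(p['fovy']/2))
    return p,f,R.from_euler('xyz',p['attitude']).as_matrix()
def ray(n,uv):
    p,f,M=cam(n); d=(np.atleast_2d(uv)-[p['cx'],p['cy']])/f; s=d.copy()
    for _ in range(20): s=d/(1+p['k1']*(s**2).sum(1,keepdims=True))
    return p['origin'],np.c_[s,np.ones(len(s))]@M.T
def plane(n,uv,z):
    o,d=ray(n,uv); return (o+d*((z-o[2])/d[:,2:]))[:,:2]
def proj(n,P):
    p,f,M=cam(n); c=(np.atleast_2d(P)-p['origin'])@M; s=c[:,:2]/c[:,2:]
    return s*(1+p['k1']*(s**2).sum(1,keepdims=True))*f+[p['cx'],p['cy']]
def tri(a,b):
    o1,d1=ray("scene",a);o2,d2=ray("top",b);d1=d1[0];d2=d2[0]
    t=np.linalg.lstsq(np.c_[d1,-d2],o2-o1,rcond=None)[0]
    return o1+d1*t[0],o2+d2*t[1]
E
python3 - <<'E'
from h import *
A=[cv2.imread(f"pics/{n}0.png") for n in("scene","top")]
c=[A[0][225:345,275:365],A[0][220:260,215:265],A[1][190:270,325:400],A[1][210:262,195:250]]
c=[cv2.resize(i,(400,300)) for i in c]
cv2.imwrite("pics/crop.png",np.vstack([np.hstack(c[:2]),np.hstack(c[2:])]))
E
```

```text
(no output)
```

View pics/crop.png

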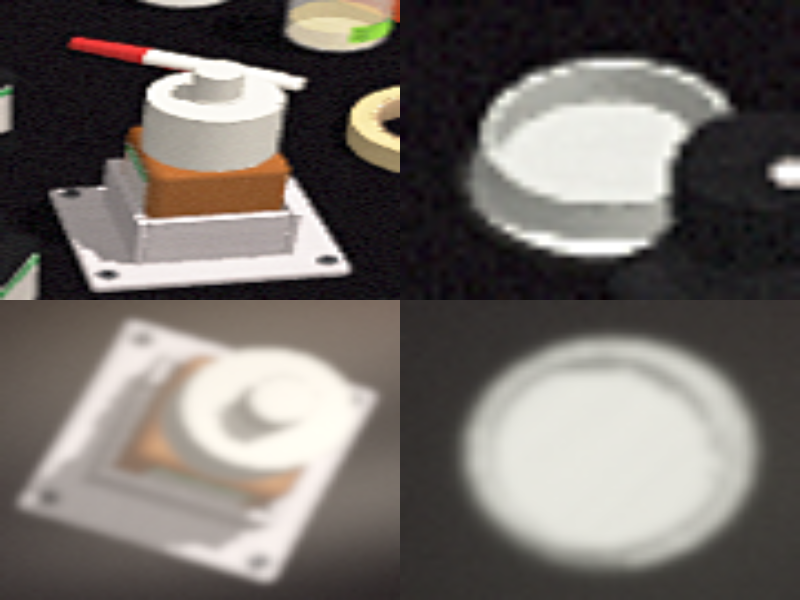

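Crop positions: the stand's plate corners in the top view are about (349,195), (396,214), (376,265) and (329,244), and the knob top is at (378,217). The dish is clear and centred at about (224,237).

```bash
python3 - <<'E'
from h import *
C=plane("top",[(349.4,195.3),(395.9,214.5),(376,265.2),(328.75,243.9)],10)
print("corners",C.round(1).tolist(),"sides",np.linalg.norm(C-np.roll(C,-1,0),axis=1).round(1),"ctr",C.mean(0))
d=[C[1]-C[0],C[2]-C[1]];print("edge angles deg",[np.degrees(np.arctan2(v[1],v[0])).round(1) for v in d])
S=plane("scene",[(286.3,301),(296.4,341),(353.7,333)],10);print("scene corners",S.round(1).tolist(),"ctr",(S[0]+S[2])/2)
print("knob top",plane("top",(378.4,216.7),180),"scene",plane("scene",(324.5,253),180), tri((324.5,253),(378.4,216.7)))
g=cv2.cvtColor(cv2.imread("pics/top0.png"),6); gs=cv2.cvtColor(cv2.imread("pics/scene0.png"),6)
def biggest(m): 
    return max(cv2.findContours(m.astype('u1'),0,1)[0],key=cv2.contourArea)[:,0].astype(np.float32)
def fit(n,g,box,th,z):
    x0,y0,x1,y1=box; c=biggest(g[y0:y1,x0:x1]>th)+[x0,y0]
    P=plane(n,c,z); (cx,r)=cv2.fitEllipse(P.astype(np.float32))[:2]; print(n,th,z,np.round(cx,1),np.round(r,1))
for th in(95,120,150): fit("top",g,(195,205,252,268),th,0)
for th in(195,205,215): fit("top",g,(195,205,252,268),th,6)
# hood roof in top & scene
for th in(205,220,235): fit("top",g,(352,195,398,250),th,154)
E
```

```text
corners [[614.4, -155.9], [569.0, -255.9], [459.9, -205.7], [508.4, -106.1]] sides [109.8 120.1 110.8 117.1] ctr [ 537.93557065 -180.92132905]
edge angles deg [np.float64(-114.4), np.float64(155.3)]
scene corners [[504.9, -111.2], [458.1, -212.9], [565.9, -259.8]] ctr [ 535.41580625 -185.49258429]
knob top [[ 537.17112007 -181.47529014]] scene [[ 536.21573386 -185.20310268]] (array([ 538.50322105, -182.5889185 ,  177.13533271]), array([ 537.68011108, -182.12362523,  176.9026735 ]))
top 95 0 [532.7 123. ] [88.3 90.2]
top 120 0 [532.8 122.8] [85.6 87.7]
top 150 0 [533.3 123. ] [82.4 85.7]
top 195 6 [531.1 122.1] [71.1 76.5]
top 205 6 [529.1 125.1] [63.5 67.8]
top 215 6 [529.5 124.7] [60.9 64.5]
top 205 154 [ 534.8 -177.1] [63.4 93.2]
top 220 154 [ 535.1 -177.4] [59.4 90.8]
top 235 154 [ 531.  -180.8] [52.7 78.8]
```

```bash
cat >> h.py <<'E'
def to(p,q,yaw=2.7388):
    d=np.array(q)-np.array(p); c,s=np.cos(yaw),np.sin(yaw)
    return np.round([(d[0]*c+d[1]*s)/10,(d[0]*s-d[1]*c)/10,-d[2]/10],2).tolist()
E
python3 - <<'E'
from h import *
print("rim ctr in scene",proj("scene",(532,123,22)),"vs 241,237.4")
print("decoys",plane("top",[(300,247),(317,311),(392,297)],130))
print(to((215.6,506,219.4),(537.5,-182.5,240)))
print("hood->holder",to((537.5,-182.5,0),(532,123,0)))
E
```

```text
rim ctr in scene [[240.32683004 235.66401939]] vs 241,237.4
decoys [[ 491.37605881  -40.86891048]
 [ 372.46813294  -68.82093755]
 [ 394.03220909 -208.70615689]]
[-56.6, -50.72, -2.06]
hood->holder [12.48, 27.89, -0.0]
```

```bash
python3 -m creep '[[0,[-4,-4,-2.06],0],[0,[-7,-6.3,-2.06],0],[0,[-10,-9,-2.06],0],[0,[-13.3,-12,-2.06],0],[0,[-16.6,-15,-2.06],0],[0,[-20,-18,-2.06],0],[0,[-23.3,-21,-2.06],0],[0,[-26.6,-24,-2.06],0],[0,[-30,-27,-2.06],0],[0,[-33,-29.6,-2.06],0],[0,[-35,-31.4,-2.06],0],[0,[-35,-31.4,-2.06],0]]'
```

```text
clock: 1.3
eef_pos: [415.2, 77.6, 239.7]
eef_rot: [-3.141, -0.0, 2.735]
wrist_force: [-0.3, 0.4, 0.8]
finger_gap: 46.7
finger_force: 0.0
```

```bash
python3 -m creep '[[0,[-3,-2.7,0],0],[0,[-6,-5.4,0],0],[0,[-9,-8,0],0],[0,[-12,-10.7,0],0],[0,[-15,-13.4,0],0],[0,[-18,-16,0],0],[0,[-20.5,-18.3,0],0],[0,[-21.6,-19.32,0],0],[0,[-21.6,-19.32,0],0],[0,[-21.6,-19.32,0],0],[0,[-21.6,-19.32,0],0]]'
python3 - <<'E'
from h import *
s=manip.read_state();print(s['eef_pos'],s['eef_rot'],s['joints'])
for n in("scene","top"): cv2.imwrite(f"pics/{n}1.png",manip.camera(n)[:,:,::-1])
A=[cv2.imread(f"pics/{n}1.png") for n in("scene","top")]
cv2.imwrite("pics/c1.png",np.hstack([cv2.resize(A[0][180:345,250:380],(400,500)),cv2.resize(A[1][150:275,315:415],(400,500))]))
E
```

```text
clock: 2.4
eef_pos: [537.3, -181.0, 240.3]
eef_rot: [3.141, 0.0, 2.74]
wrist_force: [0.0, -0.4, 0.4]
finger_gap: 47.1
finger_force: 0.0
[ 537.27643409 -181.0181856   240.31566804] [3.14142485e+00 1.26577523e-04 2.74009928e+00] [-3.89649607e-01  3.22768380e-01  1.44235223e+00  1.69491716e-04
  1.37634349e+00 -1.55898531e+00]
```

View pics/c1.png

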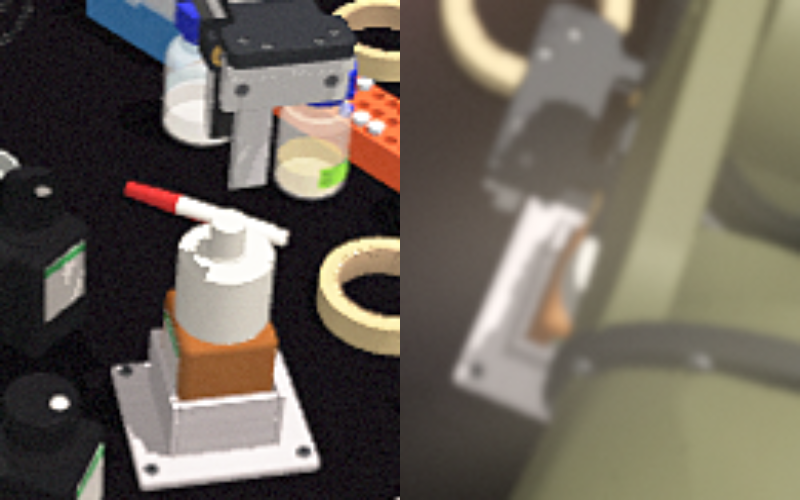

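The crop shows the gripper open above the knob, lined up and with nothing near the fingers. Descending and gripping.

```bash
python3 -m creep '[[0,[0,-0.1,2],0],[0,[0,-0.1,4],0],[0,[0,-0.1,5.5],0],[0,[0,-0.1,6.3],0],[0,[0,-0.1,6.8],0],[0,[0,-0.1,6.8],0],[-0.4,[0,-0.1,6.8],0],[-0.7,[0,-0.1,6.8],0],[-1,[0,-0.1,6.8],0],[-1,[0,-0.1,6.8],0],[-1,[0,-0.1,6.8],0],[-1,[0,-0.1,6.8],0]]' 15
```

```text
clock: 3.7
eef_pos: [537.2, -183.4, 172.3]
eef_rot: [3.142, 0.001, 2.739]
wrist_force: [0.2, 0.7, 2.4]
finger_gap: 22.5
finger_force: 15.0
```

```bash
python3 -m creep '[[-1,[0,0,-0.5],0],[-1,[0,0,-1.5],0],[-1,[0,0,-3],0],[-1,[0,0,-4.5],0],[-1,[0,0,-6],0],[-1,[0,0,-7.5],0],[-1,[0,0,-8],0],[-1,[0,0,-8],0]]'
python3 - <<'E'
from h import *
s=manip.read_state();print(s['eef_pos'],s['finger_gap'],s['wrist_force'])
print(to(s['eef_pos'],(532,123,s['eef_pos'][2])))
im=manip.camera("scene")[:,:,::-1];cv2.imwrite("pics/l.png",cv2.resize(im[150:350,220:420],(600,600)))
E
```

```text
clock: 4.5
eef_pos: [537.2, -183.5, 252.9]
eef_rot: [-3.142, 0.001, 2.739]
wrist_force: [-1.1, -0.3, -0.4]
finger_gap: 22.9
finger_force: 15.0
[ 537.24029907 -183.5315006   252.89818594] 22.900904494417055 [-1.067019   -0.2993231  -0.42817294]
[12.5, 27.99, -0.0]
```

View pics/l.png

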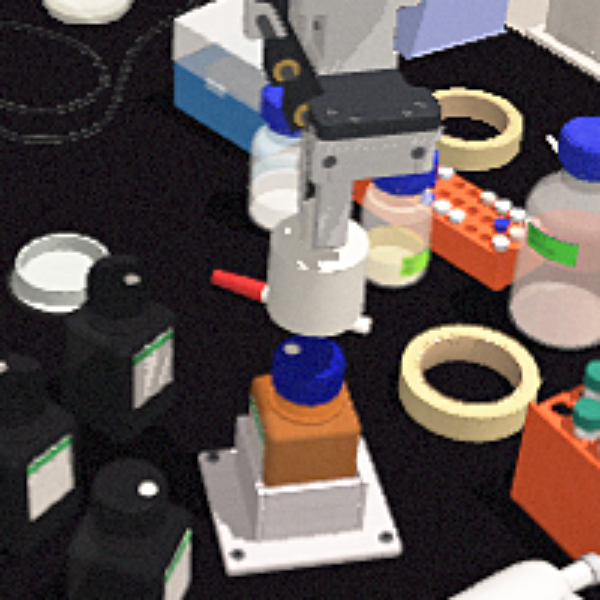

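The picture shows the hood in the grip clear of the bottle. The blue cap is now visible at crop (308,370) with its white dot at (292,349). Carrying the hood to the holder.

```bash
python3 -m creep '[[-1,[0.6,1.4,0],0],[-1,[1.8,4,0],0],[-1,[3.2,7.2,0],0],[-1,[4.6,10.4,0],0],[-1,[6,13.5,0],0],[-1,[7.5,16.8,0],0],[-1,[9,20.1,0],0],[-1,[10.4,23.3,0],0],[-1,[11.6,26,0],0],[-1,[12.3,27.5,0],0],[-1,[12.5,28,0],0],[-1,[12.5,28,0],0]]'
python3 -m creep '[[-1,[0,0,1],0],[-1,[0,0,3],0],[-1,[0,0,5],0],[-1,[0,0,7],0],[-1,[0,0,9],0],[-1,[0,0,11],0],[-1,[0,0,12.5],0],[-1,[0,0,13.5],0],[-1,[0,0,14],0],[-1,[0,0,14],0]]'
python3 - <<'E'
from h import *
im=manip.camera("scene")[:,:,::-1];im2=manip.camera("top")[:,:,::-1]
cv2.imwrite("pics/p.png",np.hstack([cv2.resize(im[170:270,190:290],(400,400)),cv2.resize(im2[185:285,175:275],(400,400))]))
E
```

```text
clock: 5.75
eef_pos: [531.4, 123.9, 251.6]
eef_rot: [-3.141, -0.001, 2.74]
wrist_force: [-0.2, 0.7, -0.4]
finger_gap: 22.4
finger_force: 15.0
clock: 6.75
eef_pos: [531.7, 122.8, 111.6]
eef_rot: [-3.141, -0.001, 2.738]
wrist_force: [-0.4, -0.6, -0.2]
finger_gap: 22.9
finger_force: 15.0
```

View pics/p.png

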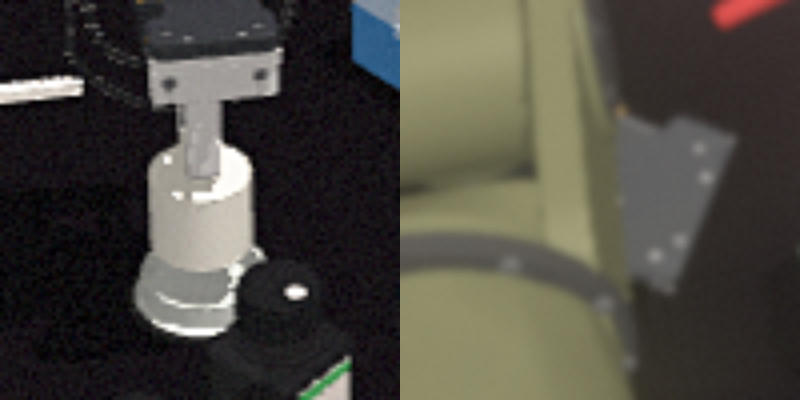

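The hood is upright and centred above the dish (scene about (240,225)). Lowering it with a force check.

```bash
python3 -m creep '[[-1,[0,-0.1,0.8],0],[-1,[0,-0.1,1.6],0],[-1,[0,-0.1,2.3],0],[-1,[0,-0.1,2.7],0],[-1,[0,-0.1,3.0],0],[-1,[0,-0.1,3.2],0],[-1,[0,-0.1,3.3],0],[-1,[0,-0.1,3.3],0]]'
python3 -m creep '[[-1,[0,0,0.1],0],[-1,[0,0,0.2],0],[-1,[0,0,0.25],0],[-1,[0,0,0.25],0]]'
```

```text
clock: 7.65
eef_pos: [531.5, 122.3, 79.1]
eef_rot: [3.142, 0.0, 2.739]
wrist_force: [-0.0, 0.5, -0.2]
finger_gap: 22.2
finger_force: 15.0
clock: 8.05
eef_pos: [531.4, 122.2, 76.5]
eef_rot: [-3.142, -0.0, 2.739]
wrist_force: [0.1, -0.9, -0.1]
finger_gap: 22.6
finger_force: 15.0
```

```bash
python3 -m creep '[[-1,[0,0,0.05],0],[-1,[0,0,0.1],0],[-1,[0,0,0.1],0]]'
python3 -m creep '[[-1,[0,0,0.05],0],[-1,[0,0,0.1],0],[-1,[0,0,0.1],0]]'
```

```text
clock: 8.35
eef_pos: [531.8, 122.5, 76.1]
eef_rot: [3.141, 0.001, 2.739]
wrist_force: [-0.7, 0.6, 5.2]
finger_gap: 22.4
finger_force: 15.0
clock: 8.65
eef_pos: [532.1, 122.8, 75.8]
eef_rot: [3.14, 0.001, 2.739]
wrist_force: [-2.4, 3.1, 11.6]
finger_gap: 22.7
finger_force: 15.0
```

Contact came at the predicted floor height. Easing off, releasing and retreating upward.

```bash
python3 -m creep '[[-1,[0,0,-0.1],0],[-1,[0,0,-0.15],0],[-0.6,[0,0,-0.15],0],[-0.4,[0,0,-0.15],0],[-0.2,[0,0,-0.15],0],[-0.1,[0,0,-0.15],0],[0,[0,0,-0.15],0],[0,[0,0,-0.15],0],[0,[0,0,-0.15],0],[0,[0,0,-0.15],0]]'
python3 -m creep '[[0,[0,0,-1],0],[0,[0,0,-3],0],[0,[0,0,-5],0],[0,[0,0,-8],0],[0,[0,0,-11],0],[0,[0,0,-13],0],[0,[0,0,-13],0]]'
python3 - <<'E'
from h import *
s=manip.read_state();print(s['eef_pos'],s['joints'],s['finger_force'])
print(to(s['eef_pos'],(537.5,-182.5,s['eef_pos'][2])))
for n in("scene","top"): cv2.imwrite(f"pics/{n}2.png",manip.camera(n)[:,:,::-1])
A=[cv2.imread(f"pics/{n}2.png") for n in("scene","top")]
cv2.imwrite("pics/q.png",np.hstack([cv2.resize(A[0][170:270,190:290],(400,400)),cv2.resize(A[1][170:290,325:425],(400,480))[:400]]))
E
```

```text
clock: 9.65
eef_pos: [531.5, 122.2, 76.1]
eef_rot: [3.142, 0.0, 2.739]
wrist_force: [-0.2, 0.2, 0.2]
finger_gap: 47.0
finger_force: 0.0
clock: 10.35
eef_pos: [532.4, 122.4, 209.5]
eef_rot: [3.139, 0.005, 2.739]
wrist_force: [-0.9, 0.6, -0.3]
finger_gap: 47.4
finger_force: 0.0
[532.43411273 122.43653787 209.45540996] [ 1.58979440e-01  2.96879582e-01  1.54862076e+00  1.04267441e-05
  1.29070848e+00 -1.00908530e+00] 0.0
[-12.42, -27.85, -0.0]
```

View pics/q.png

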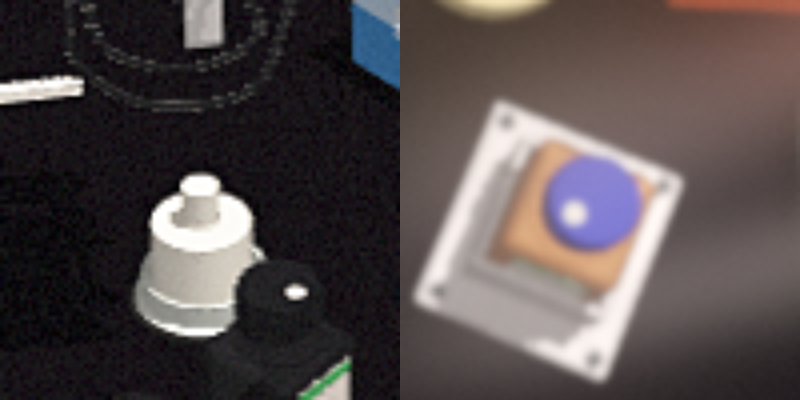

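The hood stands upright in the dish. In the top view the blue cap is at about (472,222) in the right-hand crop, with its dot at lower left.

```bash
python3 -m creep '[[0.3,[-0.6,-1.4,0],-1],[0.6,[-1.8,-4,0],-2],[0.8,[-3.2,-7.2,0],-3],[0.8,[-4.6,-10.4,0],-4],[0.8,[-6,-13.5,0],-5],[0.8,[-7.5,-16.8,0],-6],[0.8,[-9,-20.1,0],-6],[0.8,[-10.4,-23.3,0],-6],[0.8,[-11.6,-26,0],-6],[0.8,[-12.3,-27.5,0],-6],[0.8,[-12.4,-27.85,0],-6],[0.8,[-12.4,-27.85,0],-6]]'
python3 - <<'E'
from h import *
r=[]
for n in("scene","top"):
    im=cv2.imread(f"pics/{n}2.png"); x0,y0,x1,y1=(290,240,350,310) if n=="scene" else (345,195,395,245)
    h=cv2.cvtColor(im,40)[y0:y1,x0:x1]; m=cv2.inRange(h,(105,90,60),(135,255,255))
    c=max(cv2.findContours(m,0,1)[0],key=cv2.contourArea)
    (u,v),rad=cv2.minEnclosingCircle(c); M=cv2.moments(cv2.convexHull(c)); p=(M['m10']/M['m00']+x0,M['m01']/M['m00']+y0); r.append(p)
    print(n,p,cv2.boundingRect(c),plane(n,p,140),plane(n,p,128))
print(tri(*r)); s=manip.read_state(); print(s['eef_pos'],s['eef_rot'],s['joints'][5])
E
```

```text
clock: 11.65
eef_pos: [536.2, -182.1, 205.4]
eef_rot: [3.141, -0.001, -3.021]
wrist_force: [-0.3, 0.7, 0.3]
finger_gap: 84.7
finger_force: 0.0
scene (322.3973674848808, 272.4731412308787) (20, 21, 26, 24) [[ 528.80686677 -192.28664319]] [[ 537.7088029  -182.08942293]]
top (372.94928606597733, 220.5691777449532) (18, 15, 21, 22) [[ 536.64066783 -179.10794177]] [[ 538.5077808  -181.46123062]]
(array([ 538.29459518, -181.41839442,  127.2103395 ]), array([ 538.61731402, -181.59928509,  127.29602621]))
[ 536.20342019 -182.10795943  205.41048174] [ 3.14089425e+00 -9.04036781e-04 -3.02097596e+00] -2.083611973245451
```

```bash
python3 -m creep '[[0.8,[-0.2,0,2],0],[0.8,[-0.2,0,4],0],[0.8,[-0.2,0,6],0],[0.8,[-0.2,0,7.2],0],[0.8,[-0.2,0,7.8],0],[0.8,[-0.2,0,8],0],[0.8,[-0.2,0,8],0],[0.8,[-0.2,0,8],0]]' 20
python3 -m creep '[[0.4,[0,0,0],0],[0,[0,0,0],0],[-0.3,[0,0,0],0],[-0.5,[0,0,0],0],[-1,[0,0,0],0],[-1,[0,0,0],0],[-1,[0,0,0],0],[-1,[0,0,0],0]]' 20
python3 -c "
from cell import manip;s=manip.read_state();print(s['joints'],s['moment'])"
```

```text
clock: 12.45
eef_pos: [538.7, -182.4, 126.8]
eef_rot: [-3.141, 0.001, -3.021]
wrist_force: [0.9, -0.6, 1.0]
finger_gap: 84.6
finger_force: 0.0
clock: 13.25
eef_pos: [538.3, -182.2, 126.1]
eef_rot: [3.141, -0.0, -3.021]
wrist_force: [-1.2, 1.9, 1.3]
finger_gap: 43.6
finger_force: 20.0
[-3.90863343e-01  4.31755450e-01  1.56919220e+00  1.48762830e-04
  1.14081521e+00 -2.08259984e+00] [0.4133346  0.1511853  0.00432927]
```

```bash
python3 -m creep '[[-1,[0,0,0.01],1],[-1,[0,0,0.02],2.5],[-1,[0,0,0.03],4],[-1,[0,0,0.04],5.5],[-1,[0,0,0.05],7],[-1,[0,0,0.06],8.5],[-1,[0,0,0.07],10],[-1,[0,0,0.08],12],[-1,[0,0,0.09],14],[-1,[0,0,0.1],16],[-1,[0,0,0.11],18],[-1,[0,0,0.11],18]]' 20
python3 -c "
from cell import manip;s=manip.read_state();print(s['joints'],s['moment'],s['wrist_force'])"
```

```text
clock: 14.45
eef_pos: [538.2, -182.4, 124.9]
eef_rot: [-3.141, -0.0, 1.686]
wrist_force: [-2.0, 0.8, 1.6]
finger_gap: 44.2
finger_force: 20.0
[-3.91084588e-01  4.33000251e-01  1.57023483e+00 -2.56969702e-04
  1.13883477e+00 -5.05907064e-01] [0.14916796 0.4261341  0.06131028] [-2.01483301  0.75581166  1.64414325]
```

```bash
R='from cell import manip;s=manip.read_state();print(s["joints"][5],s["moment"],s["wrist_force"])'
python3 -m creep '[[-1,[0,0,0.01],1.5],[-1,[0,0,0.02],3],[-1,[0,0,0.03],4.5],[-1,[0,0,0.04],6],[-1,[0,0,0.04],6]]' 20|grep -E 'pos|gap'; python3 -c "$R"
python3 -m creep '[[-1,[0,0,0.01],1],[-1,[0,0,0.02],2],[-1,[0,0,0.02],3],[-1,[0,0,0.02],3]]' 20 |grep -E 'pos|gap'; python3 -c "$R"
python3 -m creep '[[-1,[0,0,0.01],1],[-1,[0,0,0.02],2],[-1,[0,0,0.02],3],[-1,[0,0,0.02],3]]' 20 |grep -E 'pos|gap'; python3 -c "$R"
```

```text
eef_pos: [538.1, -182.2, 124.5]
finger_gap: 43.7
0.01396181512501861 [ 0.35879044  0.66329727 -0.07622746] [-1.83436992  0.93635444  1.34943822]
eef_pos: [538.2, -182.3, 124.3]
finger_gap: 43.7
0.2713776661960806 [ 0.15538197  0.5842704  -0.02694908] [-1.7333158  -0.04760446  1.37815897]
eef_pos: [537.9, -182.1, 124.3]
finger_gap: 44.1
0.5322983281868685 [0.74746982 1.52694626 0.35373397] [-6.9603646   3.29156473  5.81002553]
```

Torque rose sharply at j6 of about 0.5, so that is probably the stop. Nudging a little more to confirm.

```bash
R='from cell import manip;s=manip.read_state();print(s["joints"][5],s["moment"],s["wrist_force"],s["clock"])'
python3 -m creep '[[-1,[0,0,0],0.5],[-1,[0,0,0],1],[-1,[0,0,0],1]]' 20|grep -E 'pos|gap'; python3 -c "$R"
python3 -m creep '[[-1,[0,0,0],0.5],[-1,[0,0,0],1],[-1,[0,0,0],1]]' 20|grep -E 'pos|gap'; python3 -c "$R"
```

```text
eef_pos: [537.7, -182.1, 124.1]
finger_gap: 43.4
0.617893197168338 [0.64654589 1.5783876  0.50787002] [-8.05697747  3.45580978  5.45557124] 16.05
eef_pos: [538.0, -181.9, 124.1]
finger_gap: 43.8
0.7050450816475727 [0.88142066 1.0601099  0.63347797] [-4.30594743  4.65910755  2.61624788] 16.35
```

```bash
R='from cell import manip;s=manip.read_state();print(s["joints"][5],s["moment"],s["wrist_force"],s["clock"])'
for i in 1 2 3; do :; done
python3 -m creep '[[-1,[0,0,0],-0.5],[-1,[0,0,0],-1],[-1,[0,0,0],-1]]' 20|grep -E 'gap'; python3 -c "$R"
python3 -m creep '[[-1,[0,0,0],-0.5],[-1,[0,0,0],-1],[-1,[0,0,0],-1]]' 20|grep -E 'gap'; python3 -c "$R"
python3 -m creep '[[-1,[0,0,0],-0.5],[-1,[0,0,0],-1],[-1,[0,0,0],-1]]' 20|grep -E 'gap'; python3 -c "$R"
python3 -m creep '[[-1,[0,0,0],-0.5],[-1,[0,0,0],-1],[-1,[0,0,0],-1]]' 20|grep -E 'gap'; python3 -c "$R"
```

```text
finger_gap: 43.9
0.6173223014621074 [0.06639814 0.45677538 0.02701888] [-1.95214575  0.58419639  1.09771494] 16.65
finger_gap: 43.6
0.5329568412922179 [0.07319042 0.43803511 0.02931823] [-2.67686571  1.02915496  2.94131161] 16.95
finger_gap: 43.6
0.44752869050244515 [0.01058801 0.52504018 0.11129962] [-2.59506634 -0.45828093  2.57227639] 17.25
finger_gap: 43.7
0.3614330662812952 [-0.05605893  0.49802819  0.03976106] [-1.62024809 -0.81322655  2.72244599] 17.55
```

Torque fell to nothing within 5°, so the cap is free and turning with the grip. It needs about 75° more.

```bash
python3 -m creep '[[-1,[0,0,-0.02],-1],[-1,[0,0,-0.03],-2.5],[-1,[0,0,-0.04],-4],[-1,[0,0,-0.05],-5.5],[-1,[0,0,-0.06],-7],[-1,[0,0,-0.07],-8.5],[-1,[0,0,-0.08],-10],[-1,[0,0,-0.09],-11.5],[-1,[0,0,-0.1],-13],[-1,[0,0,-0.1],-14.3],[-1,[0,0,-0.1],-15],[-1,[0,0,-0.1],-15]]' 20
python3 -m creep '[[-1,[0,0,0],0],[-1,[0,0,0],0],[-1,[0,0,0],0],[-1,[0,0,0],0],[-1,[0,0,0],0]]' 20
python3 - <<'E'
from h import *
s=manip.read_state();print(s['joints'],s['moment'],s['wrist_force'])
cv2.imwrite("pics/f.png",cv2.resize(manip.camera("scene")[150:350,200:400,::-1],(600,600)))
E
```

```text
clock: 18.75
eef_pos: [538.7, -182.3, 125.1]
eef_rot: [3.141, 0.001, 2.127]
wrist_force: [0.8, -0.2, 0.3]
finger_gap: 43.6
finger_force: 20.0
clock: 19.25
eef_pos: [538.4, -182.3, 125.2]
eef_rot: [3.141, 0.0, 2.127]
wrist_force: [1.2, -0.0, -0.2]
finger_gap: 43.3
finger_force: 20.0
[-3.90965749e-01  4.32854690e-01  1.56982476e+00  3.15695608e-05
  1.13870826e+00 -9.47671403e-01] [-0.10731212 -0.29142162 -0.08545496] [ 1.20753767 -0.02461283 -0.18313449]
```

View pics/f.png

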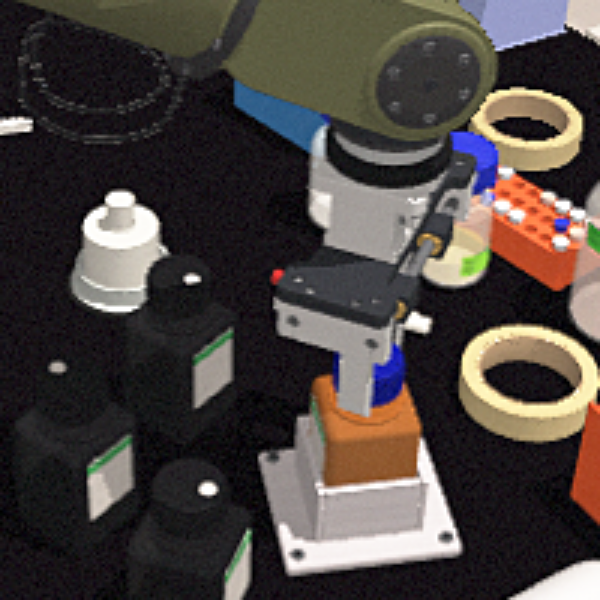

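The cap is held at crop (370,375), the bottle is seated in its stand, the hood is upright in the dish at (120,255), and the bystanders in view look undisturbed.

```bash
python3 -c "
from cell import manip;print(manip.sign_off())"
```

```text
the job is handed in; nothing more can be done
None
```

I handed the job in at about 19 s, and it gave no verdict: the hood stands mouth down in the holder, and the gripper still holds the cap about a quarter turn back from its stop (judged from wrist torque and wrist angle), with the bottle seated in its stand.

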